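# Gauge a brass weight with the clicking cap

### The job

Stand the largest of the three brass weights upright on the bed of the bench gauge, centred between the two measuring faces, and let go of it. Then close the gauge on it by turning the knurled steel cap on top clockwise, without pushing the jaw itself, and stop at the first click of its slip clutch (a second click spoils the reading). Leave the weight held in the gauge, and leave the other two weights alone.

Things in the scene. Friction and masses are not known exactly. Their poses are not given: they have to be found in the camera images.
- gauge: Bench gauge fixed to the table: a dark steel bed 70 (x) x 300 (y) x 18 mm high, with a grey drive housing 85 mm long and 22 mm high on its -y end. Origin: centre of the underside, z up, y along the bed. The bed top is 18 mm up, the housing top 40 mm up. The tailstock stands on the bed towards +y, the sliding jaw between tailstock and housing.
- anvil: Fixed tailstock, a grey block 50 mm wide, 42 mm long, 28 mm high with a steel face. Origin: foot of its measuring face, on the bed top in the middle of the face (x = 0 of the gauge); same axes as the gauge. The face is 30 mm wide and 28 mm high and looks to -y; it does not move during the job, but the tailstock was clamped at a different place along the bed each time.
- jaw: Sliding jaw, driven by the cap. Origin: foot of its measuring face, on the bed top in the middle of the face (x = 0 of the gauge); same axes as the gauge. Its face is 30 mm wide, 28 mm high and looks to +y. It starts 46 to 53 mm from the anvil face and moves about 4.5 mm towards it per radian of the drum, once the play of the worn drive (0 to 12 mm, different each time) is taken up. It stays where it is left.
- drum: Aluminium drum, 52 mm across and 12 mm high, under the cap on top of the drive housing, with a dark mark towards its own -x, in line with the cap's mark until the clutch slips. Origin: centre of its underside, 40 mm above the table, on the vertical axis it shares with the cap, 105 mm from the gauge's origin towards -y. It drives the jaw directly and would crush without limit: do not turn it.
- cap: Knurled steel cap of the slip clutch, an upright cylinder 32 mm across and 32 mm high standing on the drum; nothing else is above it. Origin: centre of its underside, on the turning axis, 52 mm above the table. Seen from above, clockwise closes the jaw. Its x axis agrees with the drum's until the clutch slips.
- cap_top (a point): Middle of the cap's top, 84 mm above the table. It takes nearly 0.2 N m to turn (0.02 to 0.15 remains when turned and held still). With the weight squeezed, at about 10 to 15 N, the torque climbs to about 0.25 N m, then the clutch snaps over with a click and the torque falls to about zero or below, to -0.1 (the cap pulls ahead), then climbs again; 16 clicks a turn, 0.39 rad each, only while turning.
- weight_large: Largest brass scale weight: cylinder 40 mm across and 36 mm high, a thin neck (12 mm across, 10 mm high), then a round head 18 mm across and 18 mm high; 64 mm high in all, about 0.4 kg. Origin: centre of its underside, z up. Stands in the tray; which of the three places it has varies.
- weight_medium: Middle brass weight of the same form: cylinder 32 mm across, 30 mm high, head 16 mm across, 58 mm high in all. Origin: centre of its underside. Must stay in the tray.
- weight_small: Smallest brass weight of the same form: cylinder 25 mm across, 26 mm high, head 14 mm across, 54 mm high in all. Origin: centre of its underside. Must stay in the tray.
- tray: Shallow yellow plastic tray, 280 (x) x 120 (y) x 28 mm high, fixed, walls and floor 4 mm. Origin: centre of its underside. The three weights stand in it in a row along its x, about 80 mm apart.

How it is judged:
By the outcome, as a careful person would: the job done as asked, in the order asked, and still so for the second after the job is handed in, with the robot touching nothing.
It also fails if it takes over 72 s, if anything falls off the work surface, if the arm or the gripper's body presses on something with over 40 N, if the wrist force passes 120 N, or if a joint passes its speed limit or range.

### The arm

A 6-joint arm with a two-finger parallel gripper is mounted at the origin on the work surface. World frame = base frame: x ahead of the robot, y to its left, z up, the work surface at z = 0. Lengths are in m, angles in rad, forces in N, time in s.
With the tool pointing down it reaches from about 0.3 to 0.875 m from the base axis. Payload 6.4 kg.
Tool frame: the origin (TCP) lies midway between the tips of the shut fingers; the grasp point (between the pads) lies 19 mm behind it (grasp_offset is the distance from the TCP to the grasp point, in m); z points along the fingers, y is the line along which they close (so a half turn about z gives the same grasp; the last joint's range is limited). The gripper opens to 85 mm and grips with 20 to 120 N. Pads are 22 mm wide; open, the fingers measure 114 mm over their backs; the gripper's body (76 mm by 85 mm) begins 54 mm behind the grasp point. The pads swing forward as they close: fully open they stand 13 mm farther back than shut.
Start: joints at [0.927, 0.181, 1.607, -0, 1.354, -0.206], TCP at [0.244, 0.521, 0.231] pointing down, gripper open.
Joint ranges: [-2.99, 2.99], [-0.89, 2.07], [0.3, 2.58], [-1.14, 4.28], [0, 2.63], [-3.12, 3.12]. Speed limits (rad/s): [2.57, 2.57, 3.01, 3.14, 3.14, 3.14].

### API

Orientations are given as a unit quaternion [w, x, y, z].
In Python, from bench import * gives the robot as it stands. The module is installed in compiled form; this text tells all that it offers.
- The arm moves only by the tool servo_tool, never from a script. Its argument "commands" is text: rows parted by semicolons, each of 7 numbers parted by spaces: the turn, a rotation vector about the tool's x, y, z in rad, then the shift along the tool's x, y, z in mm, then the opening, from 0 (shut) to 1 (fully open). In form: wx wy wz dx dy dz claw; .... A call has 1 to 5 rows; each row shifts and turns the commanded pose from where the row before left it, along the tool's axes as they then stand; what a row does not reach is not made up. A row lasts 1/8 s, in which the tool goes at most 62.5 mm and 10.7 degrees, less where a joint would pass 70% of its speed; a pose out of reach is approached as far as the arm can. A call with a gripper value outside its range is refused whole. The fingers move at their own pace and stop on an object; the grip force is fixed at half the most. Time passes only in rows, so rows that do not move let the fingers close. It gives the time, the measured TCP pose, the force, the opening and the grip force at its end, in the units of the state.
- get_obs(): the state, without advancing time (a new reading comes with each control period).
- camera(name): name is "side" or "top" or "wrist"; returns the picture (384x512x3 uint8, blue, green, red); there is no depth.
- calibration(name): a dict with "fx", "fy", "cx", "cy" (pixels), "k1" (the pictures are not rectified: a ray, as slopes to the right and down, at radius r is drawn at 1 + k1 r^2 times it, then the intrinsics apply), "R" (3x3) and "t" (3): a world point X has camera coordinates R X + t. Camera axes: x right, y down, z forward; pixel columns grow to the right and rows downward; lengths in m; the calibration is good to about 2 mm. A picture is of the moment at which its call begins: read the wrist's pose just before it. calibration takes no time and is no camera call; for the wrist camera it gives the pose at the moment of the call.
- hand_in(): hands the job in; it is judged then, once.
The state is a dict: "time_s": time; "q": joint angles; "dq": joint speeds; "joint_efforts": joint torques, N m; "eef_pos": TCP position; "eef_rot": TCP orientation; "wrist_force": force on the tool from outside, world axes, zero at the start; "torque": the same for the moment, N m; "opening": opening from 0.0 (shut) to 1.0 (fully open); "grasp_force": force on a finger pad.
Only numpy, scipy, OpenCV 4.12 (cv2) and the standard library are available. Lean on these libraries where they do the work, as an engineer would, in place of code of your own. Each camera call takes 0.05 s, during which the arm holds its last target. There are 200 camera calls.

## Working session

There is one attempt and no reset: what is moved stays moved. The work goes in short steps, Python scripts to look and compute and a tool call to move; the robot and the scene stay as the last step left them, time stands still between calls to the robot, and variables do not carry over. Pictures are saved under pics/ and viewed, at most 12 in all, crops included, and the job is handed in when it is done.

Besides the shell and the picture viewer there is one more tool, called after "Emit:" as name(argument=value, ...) on one line, values as JSON. servo_tool: Moves the arm, as the interface text tells. Its arguments: {"type":"object","properties":{"commands":{"type":"string"}},"required":["commands"]}

```bash
mkdir -p pics; cat > h.py <<'E'
from bench import *
import numpy as np, cv2
def snap(c,n):
    cal=calibration(c); im=camera(c); cv2.imwrite(f'pics/{n}.png',im); return im,cal
def und(cal,u,v):
    x=(u-cal['cx'])/cal['fx']; y=(v-cal['cy'])/cal['fy']; p=np.array([x,y]); q=p.copy()
    for _ in range(30): q=p/(1+cal['k1']*(q@q))
    return q
def ray(cal,u,v,z):
    R=np.array(cal['R']);t=np.array(cal['t']); d=R.T@np.r_[und(cal,u,v),1]; o=-R.T@t
    return o+d*(z-o[2])/d[2]
def proj(cal,X):
    c=np.array(cal['R'])@np.array(X)+np.array(cal['t']); s=c[:2]/c[2]; s=s*(1+cal['k1']*(s@s))
    return np.array([cal['fx']*s[0]+cal['cx'],cal['fy']*s[1]+cal['cy']])
E
python3 - <<'E'
from h import *
o=get_obs(); print(o)
a,c1=snap('top','top1'); b,c2=snap('side','side1')
for c in (c1,c2): print(c)
E
```

```text
{'time_s': 0.0, 'q': array([ 9.26675427e-01,  1.81543512e-01,  1.60800497e+00, -1.29528078e-06,
        1.35381401e+00, -2.06286514e-01]), 'dq': array([ 0.00057529,  0.00074537,  0.00063163, -0.00035041, -0.00110001,
       -0.00108398]), 'joint_efforts': array([-1.61327494e-03, -4.44878304e+01, -3.51324928e+01, -6.11023552e-04,
        9.18926817e-03, -3.69052501e-06]), 'eef_pos': array([0.24342455, 0.52031791, 0.23038424]), 'eef_rot': array([-3.64458763e-04,  2.17172565e-01,  9.76132826e-01, -8.06382145e-04]), 'wrist_force': array([-0.38310353, -0.62396188, -0.47803882]), 'torque': array([-0.05569205, -0.01029328, -0.01999333]), 'grasp_force': 0.0, 'opening': 0.9942907545110019}
{'fx': 460.85292619147975, 'fy': 460.85292619147975, 'cx': 265.15767748338425, 'cy': 187.66671471867133, 'k1': -0.10354785344321728, 'R': array([[ 4.20208402e-03, -9.99783485e-01, -2.03795466e-02],
       [-9.83372975e-01, -4.31448396e-04, -1.81596821e-01],
       [ 1.81548710e-01,  2.08037805e-02, -9.83161873e-01]]), 't': array([0.00409155, 0.55451078, 0.88475154])}
{'fx': 425.64786247746264, 'fy': 425.64786247746264, 'cx': 253.57766464389175, 'cy': 189.19562749785112, 'k1': 0.003021933390571378, 'R': array([[-0.66645212, -0.74517776,  0.02348793],
       [-0.43096946,  0.35934902, -0.82772798],
       [ 0.60836412, -0.56176364, -0.56063777]]), 't': array([0.36924862, 0.30460563, 0.53804663])}
```

View pics/top1.png

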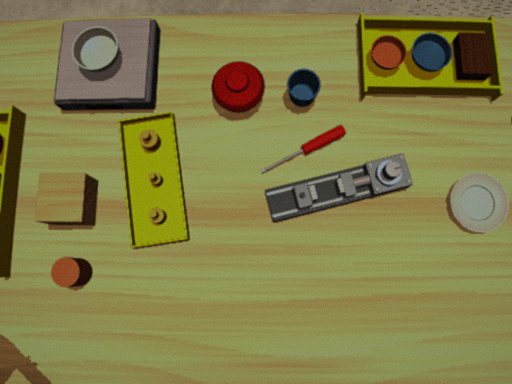

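View pics/side1.png

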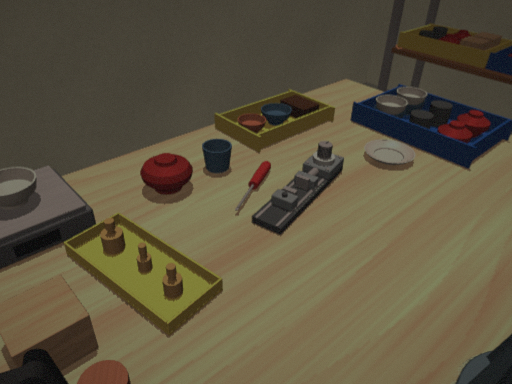

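The top view shows the large weight in the tray's far place, near (149,139). The gauge runs from about (270,205) to (410,170), with the cap near (391,170). I'll zoom in on both.

```bash
python3 - <<'E'
import cv2,numpy as np
a=cv2.imread('pics/top1.png')
g=cv2.resize(a[145:230,255:420],None,fx=4.8,fy=4.8,interpolation=cv2.INTER_CUBIC)[:,:792]
t=cv2.resize(a[110:150,120:190],None,fx=4.8,fy=4.8,interpolation=cv2.INTER_CUBIC)
c=np.zeros((600,792,3),np.uint8);c[:408]=g[:408];c[408:600,:336]=t[:192]
cv2.imwrite('pics/z1.png',c)
E
```

```text
(no output)
```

View pics/z1.png

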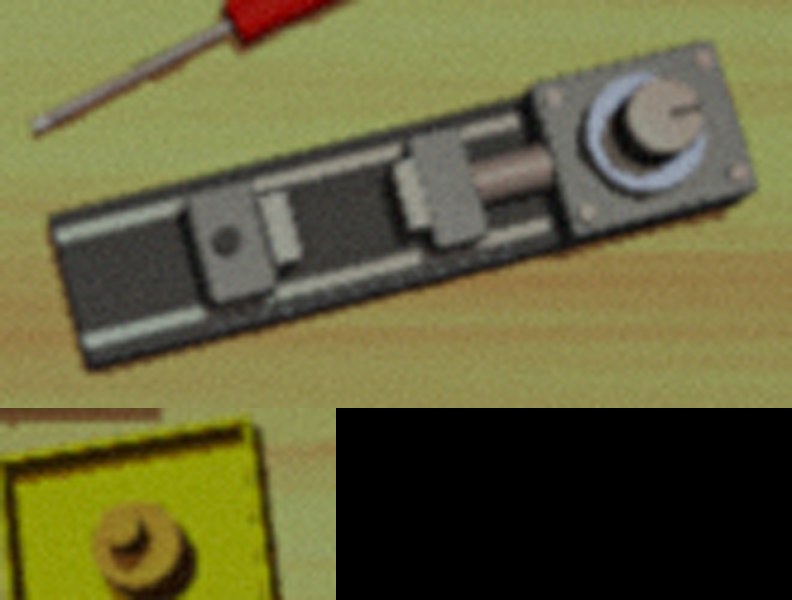

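```bash
python3 - <<'E'
from h import *
c=calibration('top'); R=np.array(c['R']);print('cam',-R.T@np.array(c['t']))
f=lambda x,y,z:ray(c,255+(x+.5)/4.8-.5,145+(y+.5)/4.8-.5,z)
g=lambda x,y,z:ray(c,120+(x+.5)/4.8-.5,110+(y-408+.5)/4.8-.5,z)
for n,a in dict(cap=(664,117,.084),drum=(645,133,.052),b1=(52,218,.018),b2=(88,364,.018),h1=(532,88,.04),h2=(712,42,.04),h3=(755,190,.04),an1=(288,190,.046),an2=(301,262,.046),j1=(413,158,.046),j2=(430,228,.046),jf1=(394,165,.018),jf2=(408,230,.018)).items(): print(n,f(*a).round(4))
print('head',g(127,532,.068).round(4),'body',g(138,548,.040).round(4), 'tray',g(5,465,.028),g(250,428,.028))
print('guess tilt',calibration('wrist'))
E
```

```text
cam [ 0.38464822 -0.01407627  0.97063476]
cap [ 0.586  -0.2478  0.084 ]
drum [ 0.5863 -0.2477  0.052 ]
b1 [0.5555 0.0055 0.018 ]
b2 [ 0.4914 -0.0104  0.018 ]
h1 [ 0.6088 -0.2024  0.04  ]
h2 [ 0.6296 -0.2822  0.04  ]
h3 [ 0.5639 -0.2975  0.04  ]
an1 [ 0.5627 -0.0954  0.046 ]
an2 [ 0.5317 -0.1005  0.046 ]
j1 [ 0.5766 -0.149   0.046 ]
j2 [ 0.5463 -0.1555  0.046 ]
jf1 [ 0.5793 -0.1447  0.018 ]
jf2 [ 0.5503 -0.1501  0.018 ]
head [0.6608 0.2513 0.068 ] body [0.662  0.2542 0.04  ] tray [0.70530244 0.32158833 0.028     ] [0.72161647 0.20933817 0.028     ]
guess tilt {'fx': 344.14692281273375, 'fy': 344.14692281273375, 'cx': 257.3684334618442, 'cy': 192.5415876014624, 'k1': -0.0004866481673104658, 'R': array([[ 0.42510988,  0.90513917, -0.00216215],
       [ 0.86088554, -0.4035855 ,  0.30983032],
       [ 0.27956695, -0.13357329, -0.95078941]]), 't': array([-0.57482554, -0.03911786,  0.38035462])}
```

The large weight is near (0.661, 0.2525). The gauge yaw is about 14.3°, with the cap axis at (0.586, -0.248). I'll turn the tool to the gauge's yaw first, then hover over the weight.

Emit:
servo_tool(commands="0 0 0.177 0 0 0 1; 0 0 0.177 0 0 0 1; 0 0 0.177 0 0 0 1; 0 0 0.177 0 0 0 1; 0 0 0.175 0 0 0 1")

```text
time_s: 0.72
eef_pos: [0.2435, 0.5205, 0.2307]
eef_rot: [0.0, 0.616, 0.788, -0.001]
wrist_force: [-0.3, -0.4, 0.5]
opening: 1.002
grasp_force: 0.0
```

```bash
cat >> h.py <<'E'
from scipy.spatial.transform import Rotation as Ro
def Rt(o): w,x,y,z=o['eef_rot']; return Ro.from_quat([x,y,z,w]).as_matrix()
def go(p,yaw=None):
    o=get_obs(); R=Rt(o); d=R.T@(np.array(p)-o['eef_pos'])*1000
    print('t',o['time_s'],'pos',o['eef_pos'].round(4),'yaw_y',np.degrees(np.arctan2(R[1,1],R[0,1])).round(2),'tilt',R[:2,2].round(4),'shift mm',d.round(1),'open',o['opening'])
E
python3 -c "
from h import *
go([.661,.2525,.2])"
```

```text
t 0.725 pos [0.2435 0.5205 0.2307] yaw_y 14.0 tilt [-0.0007 -0.0009] shift mm [-361.   340.3   30.7] open 1.001929623622669
```

Emit:
servo_tool(commands="0 0 0.00 -40 38 3 1; 0 0 0 -40 38 3 1; 0 0 0 -40 38 3 1; 0 0 0 -40 38 3 1; 0 0 0 -40 38 3 1")

```text
time_s: 1.35
eef_pos: [0.4784, 0.3728, 0.2158]
eef_rot: [-0.0, 0.613, 0.79, -0.0]
wrist_force: [-0.5, 0.3, -0.7]
opening: 0.999
grasp_force: 0.0
```

Emit:
servo_tool(commands="0 0 0.00 -40 38 3 0.8; 0 0 0 -40 38 3 0.75; 0 0 0 -40 37 3 0.75; 0 0 0 -40 37 4 0.75; 0 0 0 0 0 0 0.75")

```text
time_s: 1.98
eef_pos: [0.6645, 0.2525, 0.2013]
eef_rot: [-0.0, 0.615, 0.788, -0.001]
wrist_force: [-0.2, 0.2, -0.6]
opening: 0.75
grasp_force: 0.0
```

```bash
python3 -c "
from h import *
go([.661,.2525,.2])
im,c=snap('wrist','w1')
for p in [(.661,.2525,.04),(.661,.2525,.068)]: print(proj(c,p))
"
```

```text
t 1.975 pos [0.6645 0.2525 0.2013] yaw_y 14.05 tilt [-0.0015 -0.0011] shift mm [ 0.8 -3.4  1.3] open 0.7502756548641839
[253.71007249 172.09392813]
[253.29019487 180.67196053]
```

View pics/w1.png

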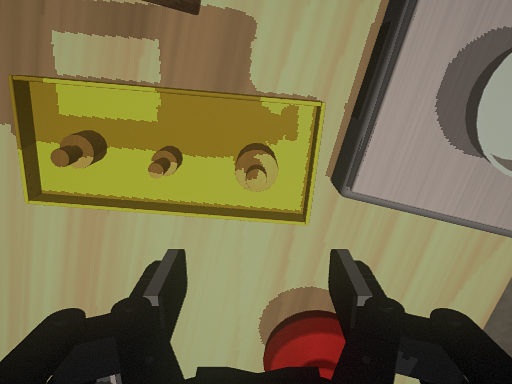

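The wrist view shows the large weight on the right of the tray: body top circle about (257,166), head top about (256,175). I'll fit its body circle.

```bash
python3 - <<'E'
from h import *
c=calibration('wrist')
print(ray(c,257,166,.04),ray(c,256,175,.068), ray(c,235,166,.04),ray(c,278,166,.04),proj(c,get_obs()['eef_pos']))
a=cv2.imread('pics/w1.png'); cv2.imwrite('pics/w1z.png',cv2.resize(a[130:210,210:320],None,fx=7,fy=7,interpolation=cv2.INTER_CUBIC))
E
```

```text
[0.66077248 0.26059611 0.04      ] [0.66028063 0.25960773 0.068     ] [0.64145207 0.25573573 0.04      ] [0.67920766 0.2652339  0.04      ] [256.71004607 262.32857439]
```

View pics/w1z.png

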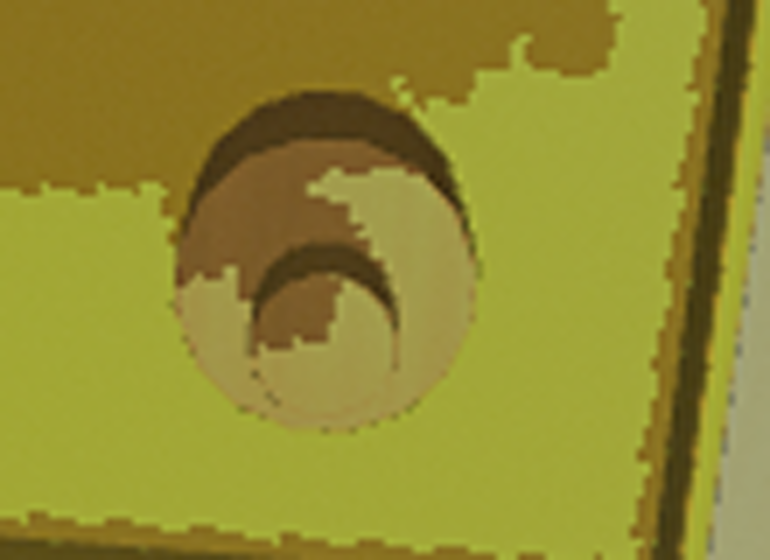

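Zoomed in, the body circle centre is at about (256.3,170.1) px and the head at about (255.9,178.7).

```bash
python3 - <<'E'
from h import *
c=calibration('wrist')
print(ray(c,256.3,170.1,.04),ray(c,255.9,178.7,.068)); go([.6607,.256,.008])
E
```

```text
[0.66108447 0.25673177 0.04      ] [0.66097078 0.25649791 0.068     ]
t 2.025 pos [0.6629 0.2543 0.2016] yaw_y 14.15 tilt [-0.0023 -0.0004] shift mm [  2.1  -1.2 193.6] open 0.7480322249354961
```

Emit:
servo_tool(commands="0 0 0.004 1 -1 40 0.75; 0 0 0 0 0 40 0.75; 0 0 0 0 0 40 0.75; 0 0 0 0 0 25 0.75; 0 0 0 0 0 0 0.75")

```text
time_s: 2.65
eef_pos: [0.6577, 0.2575, 0.0554]
eef_rot: [-0.002, 0.614, 0.789, -0.002]
wrist_force: [0.2, 0.5, -0.9]
opening: 0.75
grasp_force: 0.0
```

```bash
python3 -c "
from h import *
go([.661,.256,.008]);go([.661,.256,.008])"
```

```text
t 2.65 pos [0.6577 0.2575 0.0554] yaw_y 14.17 tilt [-0.0061 -0.001 ] shift mm [-2.3  3.1 47.4] open 0.7496882943608324
t 2.65 pos [0.6577 0.2575 0.0554] yaw_y 14.17 tilt [-0.0061 -0.001 ] shift mm [-2.3  3.1 47.4] open 0.7496882943608324
```

Emit:
servo_tool(commands="0 0 0 -1 2 15 0.75; 0 0 0 -1 0 15 0.75; 0 0 0 0 0 10 0.75; 0 0 0 0 0 5 0.75; 0 0 0 0 0 0 0.75")

```text
time_s: 3.28
eef_pos: [0.6632, 0.2553, 0.0128]
eef_rot: [-0.0, 0.615, 0.788, -0.0]
wrist_force: [-0.3, 0.1, -0.3]
opening: 0.75
grasp_force: 0.0
```

```bash
python3 -c "
from h import *
go([.661,.256,.008])
snap('side','s2');c=calibration('side')
a=cv2.imread('pics/s2.png'); cv2.imwrite('pics/s2z.png',cv2.resize(a[150:330,50:230],None,fx=3.3,fy=3.3,interpolation=cv2.INTER_CUBIC))
go([.661,.256,.008]);"
```

```text
t 3.275 pos [0.6632 0.2553 0.0128] yaw_y 14.09 tilt [-0.0007 -0.0001] shift mm [ 1.2 -2.   4.8] open 0.7502217857783819
t 3.325 pos [0.6636 0.2553 0.0134] yaw_y 14.09 tilt [0.0001 0.    ] shift mm [ 1.3 -2.3  5.4] open 0.7483778575763088
```

View pics/s2z.png

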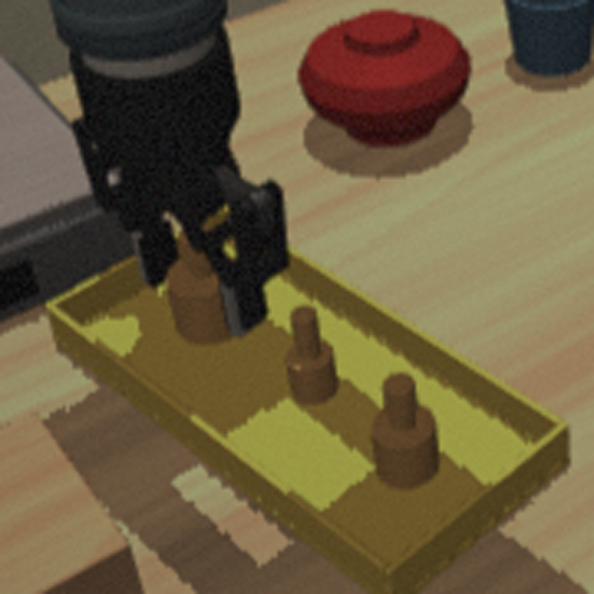

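The side view shows the fingers straddling the large weight. I'll close on it.

Emit:
servo_tool(commands="0 0 0 1 -2 3 0.75; 0 0 0 0 0 0 0.4; 0 0 0 0 0 0 0.2; 0 0 0 0 0 0 0.2; 0 0 0 0 0 0 0.2")

```text
time_s: 3.95
eef_pos: [0.6618, 0.2561, 0.0109]
eef_rot: [0.0, 0.615, 0.789, 0.0]
wrist_force: [-0.3, 0.8, 2.4]
opening: 0.447
grasp_force: 61.0
```

Emit:
servo_tool(commands="0 0 0 0 0 0 0.2; 0 0 0 0 0 0 0.2; 0 0 0 0 0 -30 0.2; 0 0 0 0 0 -30 0.2; 0 0 0 0 0 -30 0.2")

```text
time_s: 4.58
eef_pos: [0.6595, 0.2553, 0.0987]
eef_rot: [-0.001, 0.615, 0.788, -0.002]
wrist_force: [0.2, 0.1, -4.1]
opening: 0.449
grasp_force: 61.1
```

```bash
python3 -c "
from h import *
go([.5545,-.124,.15]);
R=Rt(get_obs())
"
```

```text
t 4.575 pos [0.6595 0.2553 0.0987] yaw_y 14.09 tilt [-0.0046 -0.0012] shift mm [-342.3 -194.4  -50.4] open 0.44917376382061547
```

Emit:
servo_tool(commands="0 0 0 -20 -16 -20 0.2; 0 0 0 -45 -35 -20 0.2; 0 0 0 -45 -35 -10 0.2; 0 0 0 -45 -35 0 0.2; 0 0 0 -45 -35 0 0.2")

```text
time_s: 5.2
eef_pos: [0.5563, 0.0225, 0.1488]
eef_rot: [-0.001, 0.615, 0.789, -0.001]
wrist_force: [0.3, -0.5, -5.0]
opening: 0.452
grasp_force: 61.6
```

Emit:
servo_tool(commands="0 0 0 -35 -28 0 0.2; 0 0 0 -17 -10 0 0.2; 0 0 0 0 0 0 0.2; 0 0 0 0 0 0 0.2; 0 0 0 0 0 0 0.2")

```text
time_s: 5.82
eef_pos: [0.5343, -0.0349, 0.1498]
eef_rot: [-0.0, 0.615, 0.789, -0.0]
wrist_force: [0.6, 0.5, -4.1]
opening: 0.448
grasp_force: 61.8
```

```bash
python3 -c "
from h import *
go([.5545,-.124,.15]);
im,c=snap('wrist','w2')
np.save('c2.npy',c,allow_pickle=True)
cv2.imwrite('pics/w2z.png',cv2.resize(im[0:300],None,fx=1.56,fy=1.56,interpolation=cv2.INTER_CUBIC))
for p in [(.547,-.098,.046),(.5615,-.15,.046),(.586,-.248,.084)]: print(proj(c,p))
go([.5545,-.124,.15]);
"
```

```text
t 5.825 pos [ 0.5343 -0.0349  0.1498] yaw_y 14.16 tilt [-0.0009  0.0004] shift mm [-91.4  -2.3  -0.2] open 0.4482353020484918
[253.36135935 268.36687181]
[255.22594696 323.83871048]
[255.01564026 453.63782877]
t 5.875 pos [ 0.5344 -0.0349  0.1499] yaw_y 14.17 tilt [-0.0007  0.0003] shift mm [-91.3  -2.3  -0.1] open 0.44994439971702704
```

View pics/w2z.png

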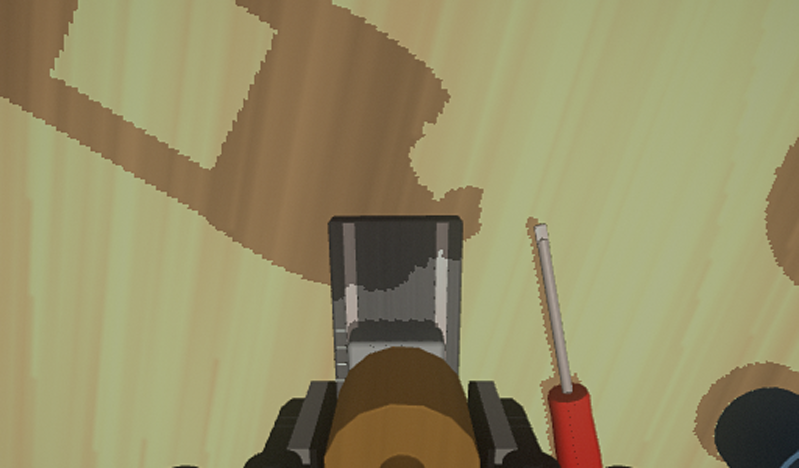

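The view shows the bed end and the tailstock, square with the gripper, but the held weight hides the gap. I'll hover further towards the cap to see it.

Emit:
servo_tool(commands="0 0 0 -35 0 0 0.2; 0 0 0 -55 -1 0 0.2; 0 0 0 -55 -1 0 0.2; 0 0 0 -40 0 0 0.2; 0 0 0 -15 0 0 0.2")

```text
time_s: 6.5
eef_pos: [0.5818, -0.2321, 0.15]
eef_rot: [0.0, 0.616, 0.788, -0.0]
wrist_force: [-0.0, -0.1, -4.4]
opening: 0.451
grasp_force: 61.7
```

Emit:
servo_tool(commands="0 0 0 0 0 0 0.2; 0 0 0 0 0 0 0.2")

```text
time_s: 6.75
eef_pos: [0.581, -0.2285, 0.1499]
eef_rot: [-0.001, 0.614, 0.789, 0.0]
wrist_force: [0.5, 1.5, -4.1]
opening: 0.447
grasp_force: 61.7
```

```bash
python3 -c "
from h import *
go([.5545,-.124,.15]);
im,c=snap('wrist','w3')
np.save('c3.npy',c,allow_pickle=True)
cv2.imwrite('pics/w3z.png',cv2.resize(im[60:260,156:356],None,fx=3,fy=3,interpolation=cv2.INTER_CUBIC))
go([.5545,-.124,.15]);
"
```

```text
t 6.75 pos [ 0.581  -0.2285  0.1499] yaw_y 14.17 tilt [-0.001   0.0011] shift mm [ 1.078e+02 -1.000e-01  0.000e+00] open 0.4469340401967738
t 6.8 pos [ 0.5811 -0.2284  0.15  ] yaw_y 14.19 tilt [-0.0007  0.0009] shift mm [107.8  -0.2   0.2] open 0.45258990949901573
```

View pics/w3z.png

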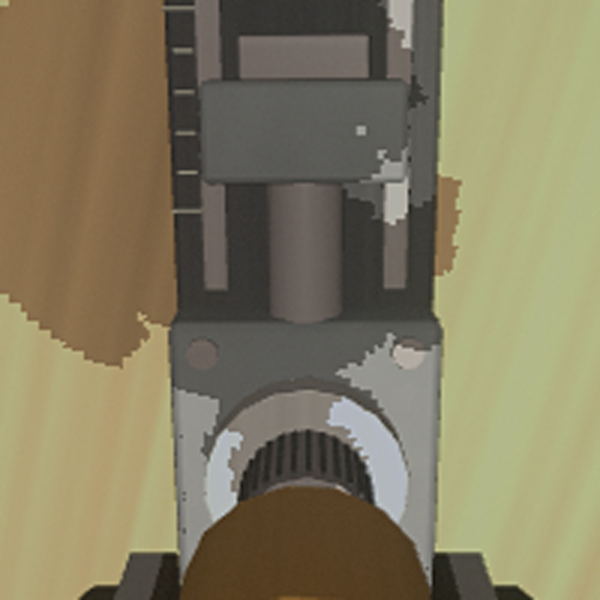

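The view shows the jaw's front top edge at crop (305,36), which is pixel (257.6,72), and the drum and cap behind it. I'll find the anvil face from a numeric profile of the rows above.

```bash
python3 - <<'E'
from h import *
c=np.load('c3.npy',allow_pickle=True).item()
a=cv2.imread('pics/w3.png').astype(int)
print([(v,*a[v,253:263].mean(0).round().astype(int)) for v in range(0,90,2)])
ax=np.array([-np.sin(.2475),np.cos(.2475)])
cap=np.array([.586,-.2478])
def P(n,u,v,z):
    p=ray(c,u,v,z); d=p[:2]-cap; print(n,p.round(4),'s',(d@ax).round(4),'lat',(d@[ax[1],-ax[0]]).round(4))
P('jaw top',257.6,72,.046); P('jawL',236,72,.046);P('jawR',279,72,.046)
P('housing front',257.6,167,.04);P('hL',213.5,168,.04);P('hR',303,168,.04)
P('drum L',156+205/3,60+480/3,.052);P('drum R',156+410/3,60+480/3,.052);P('drum far',156+308/3,60+389/3,.052)
for s in (.128,.15,.155,.16):
    q=cap+s*ax; print(s,proj(c,[*q,.046]),proj(c,[*q,.018]))
E
```

```text
[(0, np.int64(46), np.int64(49), np.int64(54)), (2, np.int64(80), np.int64(83), np.int64(84)), (4, np.int64(79), np.int64(82), np.int64(84)), (6, np.int64(79), np.int64(82), np.int64(84)), (8, np.int64(79), np.int64(82), np.int64(84)), (10, np.int64(80), np.int64(83), np.int64(85)), (12, np.int64(80), np.int64(83), np.int64(85)), (14, np.int64(79), np.int64(83), np.int64(84)), (16, np.int64(80), np.int64(84), np.int64(86)), (18, np.int64(80), np.int64(84), np.int64(86)), (20, np.int64(80), np.int64(84), np.int64(86)), (22, np.int64(80), np.int64(84), np.int64(86)), (24, np.int64(80), np.int64(85), np.int64(86)), (26, np.int64(81), np.int64(85), np.int64(86)), (28, np.int64(68), np.int64(72), np.int64(72)), (30, np.int64(73), np.int64(76), np.int64(78)), (32, np.int64(53), np.int64(56), np.int64(57)), (34, np.int64(57), np.int64(60), np.int64(61)), (36, np.int64(51), np.int64(53), np.int64(54)), (38, np.int64(51), np.int64(52), np.int64(54)), (40, np.int64(50), np.int64(53), np.int64(54)), (42, np.int64(50), np.int64(53), np.int64(54)), (44, np.int64(51), np.int64(53), np.int64(54)), 
[... 1095 characters left out ...]
451  0.046 ] s 0.1058 lat 0.0003
jawL [ 0.5463 -0.1487  0.046 ] s 0.1058 lat -0.0142
jawR [ 0.5744 -0.1416  0.046 ] s 0.1058 lat 0.0148
housing front [ 0.5768 -0.2104  0.04  ] s 0.0385 lat 0.0002
hL [ 0.5448 -0.2192  0.04  ] s 0.0378 lat -0.033
hR [ 0.6101 -0.2028  0.04  ] s 0.0377 lat 0.0344
drum L [ 0.5618 -0.2534  0.052 ] s 0.0005 lat -0.0248
drum R [ 0.6117 -0.2408  0.052 ] s 0.0005 lat 0.0266
drum far [ 0.581  -0.2239  0.052 ] s 0.0244 lat 0.001
0.128 [257.05340181  36.11677343] [257.13728234  40.81362294]
0.15 [256.99419898  -1.68286627] [257.08683206   7.24826678]
0.155 [256.98022744 -10.60345037] [257.07497401  -0.64107807]
0.16 [256.96605595 -19.65172524] [257.06296487  -8.63095039]
```

Emit:
servo_tool(commands="0 0 0 20 0 0 0.2; 0 0 0 35 0 0 0.2; 0 0 0 20 0 0 0.2; 0 0 0 0 0 0 0.2; 0 0 0 0 0 0 0.2")

```text
time_s: 7.42
eef_pos: [0.5634, -0.1576, 0.1507]
eef_rot: [0.001, 0.615, 0.789, -0.0]
wrist_force: [-0.1, -0.5, -3.5]
opening: 0.454
grasp_force: 61.7
```

```bash
python3 -c "
from h import *
go([.5545,-.124,.15]);
im,c=snap('wrist','w4')
np.save('c4.npy',c,allow_pickle=True)
cv2.imwrite('pics/w4z.png',cv2.resize(im[0:256,186:326],None,fx=2.34,fy=2.34,interpolation=cv2.INTER_CUBIC))
go([.5545,-.124,.15]);
"
```

```text
t 7.425 pos [ 0.5634 -0.1576  0.1507] yaw_y 14.13 tilt [ 0.0009 -0.0009] shift mm [34.8 -0.4  0.7] open 0.4537709722202427
t 7.475 pos [ 0.5634 -0.158   0.1507] yaw_y 14.09 tilt [ 0.0008 -0.0008] shift mm [35.2 -0.3  0.6] open 0.44934222185074457
```

View pics/w4z.png

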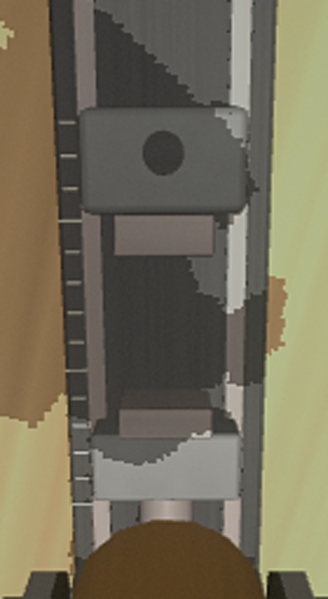

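The view shows the anvil plate's edge at crop y≈255. The jaw plate has its top edge at y≈408 and its face foot at y≈390. Centreline x is about 165.

```bash
python3 - <<'E'
from h import *
c=np.load('c4.npy',allow_pickle=True).item()
ax=np.array([-np.sin(.2475),np.cos(.2475)]);lx=np.array([ax[1],-ax[0]])
cap=np.array([.586,-.2478])
R=np.array(c['R']);C=-R.T@np.array(c['t']);print('cam',C,'s',(C[:2]-cap)@ax)
def P(n,x,y,z):
    p=ray(c,186+(x+.5)/2.34-.5,(y+.5)/2.34-.5,z); d=p[:2]-cap; print(n,'s',(d@ax).round(4),'lat',(d@lx).round(4))
P('an back',163,107,.046);P('an blk front',163,212,.046)
P('anL',114,255,.046);P('anR',213,255,.046);P('an foot',163,255,.018)
P('jL',121,408,.046);P('jR',212,408,.046);P('j foot',165,390,.018);P('j blk',165,437,.046);P('jaw back',165,500,.046)
P('bedL',55,150,.018);P('bedR',272,150,.018)
o=get_obs();print('tcp s',(o['eef_pos'][:2]-cap)@ax,'lat',(o['eef_pos'][:2]-cap)@lx)
a=cv2.imread('pics/w4.png').astype(int); g=a[:,250:262].mean((1,2)).round().astype(int)
print(list(enumerate(g))[85:115]); print(list(enumerate(g))[160:192]) 
E
```

```text
cam [ 0.54405924 -0.07926996  0.29265538] s 0.17366925788701013
an back s 0.1952 lat -0.0006
an blk front s 0.1667 lat -0.0008
anL s 0.1544 lat -0.0154
anR s 0.1544 lat 0.0141
an foot s 0.1522 lat -0.001
jL s 0.1072 lat -0.0143
jR s 0.1071 lat 0.0145
j foot s 0.1061 lat -0.0005
j blk s 0.0975 lat -0.0004
jaw back s 0.0759 lat -0.0005
bedL s 0.185 lat -0.0354
bedR s 0.1848 lat 0.034
tcp s 0.0925791664139559 lat 7.513235436278036e-05
[(85, np.int64(90)), (86, np.int64(90)), (87, np.int64(87)), (88, np.int64(79)), (89, np.int64(72)), (90, np.int64(62)), (91, np.int64(44)), (92, np.int64(102)), (93, np.int64(112)), (94, np.int64(109)), (95, np.int64(108)), (96, np.int64(108)), (97, np.int64(107)), (98, np.int64(108)), (99, np.int64(107)), (100, np.int64(106)), (101, np.int64(106)), (102, np.int64(105)), (103, np.int64(104)), (104, np.int64(103)), (105, np.int64(102)), (106, np.int64(102)), (107, np.int64(102)), (108, np.int64(97)), (109, np.int64(57)), (110, np.int64(56)), (111, np.int64(57)), (112, np.int64(57)), (113, np.int64(57)), (114, np.int64(58))]
[(160, np.int64(57)), (161, np.int64(58)), (162, np.int64(58)), (163, np.int64(58)), (164, np.int64(57)), (165, np.int64(57)), (166, np.int64(60)), (167, np.int64(63)), (168, np.int64(63)), (169, np.int64(64)), (170, np.int64(64)), (171, np.int64(64)), (172, np.int64(65)), (173, np.int64(64)), (174, np.int64(57)), (175, np.int64(96)), (176, np.int64(104)), (177, np.int64(102)), (178, np.int64(100)), (179, np.int64(99)), (180, np.int64(99)), (181, np.int64(99)), (182, np.int64(100)), (183, np.int64(100)), (184, np.int64(100)), (185, np.int64(101)), (186, np.int64(105)), (187, np.int64(82)), (188, np.int64(91)), (189, np.int64(92)), (190, np.int64(93)), (191, np.int64(92))]
```

Emit:
servo_tool(commands="0 0 0 18 0 0 0.2; 0 0 0 19 0 20 0.2; 0 0 0 0 0 20 0.2; 0 0 0 0 0 0 0.2; 0 0 0 0 0 0 0.2")

```text
time_s: 8.1
eef_pos: [0.5545, -0.1219, 0.111]
eef_rot: [0.0, 0.615, 0.788, 0.0]
wrist_force: [-0.3, 0.3, -4.2]
opening: 0.449
grasp_force: 61.7
```

```bash
cat >> h.py <<'E'
ax=np.array([-np.sin(.2475),np.cos(.2475)]);lx=np.array([ax[1],-ax[0]]);cap=np.array([.586,-.2478])
E
python3 -c "
from h import *
go([*(cap+.130*ax),.0275])
for i in range(4): camera('top'); go([*(cap+.130*ax),.0275])"
```

```text
t 8.1 pos [ 0.5545 -0.1219  0.111 ] yaw_y 14.08 tilt [ 0.0009 -0.0004] shift mm [ 0.3 -0.4 83.5] open 0.4490842322988606
t 8.15 pos [ 0.5547 -0.1221  0.1113] yaw_y 14.07 tilt [ 0.0015 -0.0007] shift mm [ 0.5 -0.6 83.8] open 0.4434860181440457
t 8.2 pos [ 0.5548 -0.1221  0.1114] yaw_y 14.07 tilt [ 0.0018 -0.0008] shift mm [ 0.6 -0.7 83.9] open 0.45165835821260114
t 8.25 pos [ 0.5547 -0.1221  0.1114] yaw_y 14.07 tilt [ 0.0017 -0.0008] shift mm [ 0.6 -0.6 83.9] open 0.44982196775694033
t 8.3 pos [ 0.5546 -0.1221  0.1112] yaw_y 14.07 tilt [ 0.0015 -0.0006] shift mm [ 0.5 -0.5 83.7] open 0.4504717213466802
```

Emit:
servo_tool(commands="0 0 0 0.5 -0.5 25 0.2; 0 0 0 0 0 25 0.2; 0 0 0 0 0 20 0.2; 0 0 0 0 0 10 0.2; 0 0 0 0 0 0 0.2")

```text
time_s: 8.93
eef_pos: [0.5532, -0.1212, 0.0301]
eef_rot: [-0.0, 0.615, 0.788, -0.0]
wrist_force: [-0.5, -0.6, -4.7]
opening: 0.45
grasp_force: 61.8
```

Emit:
servo_tool(commands="0 0 0 0 0 2 0.2; 0 0 0 0 0 1.5 0.2; 0 0 0 0 0 0 0.2")

```text
time_s: 9.3
eef_pos: [0.5536, -0.1214, 0.0272]
eef_rot: [0.0, 0.615, 0.789, 0.0]
wrist_force: [-0.8, -0.1, -3.1]
opening: 0.45
grasp_force: 61.8
```

```bash
python3 -c "
from h import *
go([*(cap+.130*ax),.0249])"
```

```text
t 9.3 pos [ 0.5536 -0.1214  0.0272] yaw_y 14.09 tilt [ 0.0005 -0.0002] shift mm [-0.5  0.5  2.3] open 0.44958939823707467
```

Emit:
servo_tool(commands="0 0 0 -0.5 0.3 1 0.2; 0 0 0 0 0 0.7 0.2; 0 0 0 0 0 0 0.2")

```text
time_s: 9.68
eef_pos: [0.5537, -0.1216, 0.025]
eef_rot: [-0.0, 0.615, 0.789, -0.0]
wrist_force: [-0.3, -0.3, -4.9]
opening: 0.453
grasp_force: 61.8
```

Emit:
servo_tool(commands="0 0 0 0 0 0.7 0.2; 0 0 0 0 0 0 0.2")

```text
time_s: 9.93
eef_pos: [0.5538, -0.1217, 0.0248]
eef_rot: [-0.0, 0.615, 0.789, -0.0]
wrist_force: [-4.3, 1.1, 2.4]
opening: 0.451
grasp_force: 62.5
```

Emit:
servo_tool(commands="0 0 0 0 0 0.7 0.2; 0 0 0 0 0 0 0.2")

```text
time_s: 10.18
eef_pos: [0.5538, -0.1217, 0.0248]
eef_rot: [-0.0, 0.615, 0.789, -0.0]
wrist_force: [-5.3, 1.7, 8.2]
opening: 0.452
grasp_force: 63.4
```

It's seated on the bed. Release and rise.

Emit:
servo_tool(commands="0 0 0 0 0 -0.6 0.45; 0 0 0 0 0 0 0.55; 0 0 0 0 0 0 0.65; 0 0 0 0 0 0 0.7; 0 0 0 0 0 0 0.7")

```text
time_s: 10.8
eef_pos: [0.5539, -0.1217, 0.0242]
eef_rot: [0.0, 0.615, 0.789, 0.0]
wrist_force: [-0.3, 0.8, 0.7]
opening: 0.699
grasp_force: 0.0
```

Emit:
servo_tool(commands="0 0 0 0 0 -10 0.7; 0 0 0 0 0 -25 0.7; 0 0 0 0 0 -30 0.7; 0 0 0 0 0 -30 0.7; 0 0 0 0 0 -30 0.7")

```text
time_s: 11.42
eef_pos: [0.5539, -0.1217, 0.1511]
eef_rot: [0.0, 0.615, 0.789, 0.0]
wrist_force: [-0.4, 0.8, -0.9]
opening: 0.704
grasp_force: 0.0
```

Emit:
servo_tool(commands="0 0 0 -20 0 0 0.7; 0 0 0 -40 0 0 0.7; 0 0 0 -40 0 0 0.7; 0 0 0 -30 0 0 0.7; 0 0 -0.18 0 0 0 0.7")

```text
time_s: 12.05
eef_pos: [0.5851, -0.251, 0.1482]
eef_rot: [-0.0, 0.541, 0.841, -0.0]
wrist_force: [0.6, 0.8, 0.5]
opening: 0.698
grasp_force: 0.0
```

Emit:
servo_tool(commands="0 0 -0.184 0 0 0 0.7; 0 0 -0.184 0 0 0 0.7; 0 0 -0.184 0 0 0 0.7; 0 0 -0.184 0 0 0 0.7; 0 0 -0.184 0 0 0 0.7")

```text
time_s: 12.68
eef_pos: [0.5849, -0.2485, 0.1482]
eef_rot: [-0.001, 0.109, 0.994, 0.0]
wrist_force: [-0.5, 0.4, 1.1]
opening: 0.698
grasp_force: 0.0
```

Emit:
servo_tool(commands="0 0 -0.184 0 0 0 0.7; 0 0 -0.184 0 0 0 0.7; 0 0 -0.184 0 0 0 0.7; 0 0 -0.184 0 0 0 0.7; 0 0 -0.184 0 0 0 0.7")

```text
time_s: 13.3
eef_pos: [0.5849, -0.2485, 0.1482]
eef_rot: [-0.001, -0.343, 0.939, 0.001]
wrist_force: [-0.1, 0.6, -0.5]
opening: 0.7
grasp_force: 0.0
```

Emit:
servo_tool(commands="0 0 0 0 0 0 0.7; 0 0 0 0 0 0 0.7")

```text
time_s: 13.55
eef_pos: [0.5851, -0.2481, 0.1487]
eef_rot: [-0.0, -0.339, 0.941, 0.0]
wrist_force: [0.1, 0.3, -0.2]
opening: 0.705
grasp_force: 0.0
```

```bash
python3 - <<'E'
from h import *
go([*cap,.055]); o=get_obs(); print(o['q'],o['torque'])
a,c=snap('top','top2')
# refine gauge/cap from top: cap top circle + side view of weight
g=cv2.resize(a[145:230,255:420],None,fx=4,fy=4,interpolation=cv2.INTER_CUBIC)
w,cw=snap('wrist','w5')
np.save('c5.npy',cw,allow_pickle=True)
b,cs=snap('side','s5'); z=cv2.resize(b[130:240,230:370],None,fx=4,fy=4,interpolation=cv2.INTER_CUBIC)
print(proj(cw,[*cap,.084]))
w=w[60:360,100:420]
H=np.zeros((600,800,3),np.uint8); H[:300,:320]=w; H[:280,330:890][:, :470]=cv2.resize(b[130:240,240:357],(470,280)); H[310:590,:544]=cv2.resize(a[145:230,255:420],(544,280))
cv2.imwrite('pics/m5.png',H)
E
```

```text
t 13.55 pos [ 0.5851 -0.2481  0.1487] yaw_y 129.61 tilt [-0.0007  0.0004] shift mm [-0.9 -0.4 93.7] open 0.7049686099531088
[-5.87459039e-01  3.92196285e-01  1.51539144e+00 -1.11002467e-04
  1.23480715e+00 -2.84947257e+00] [-0.0129172  -0.01305625 -0.01266912]
[256.0704335  210.52583318]
```

View pics/m5.png

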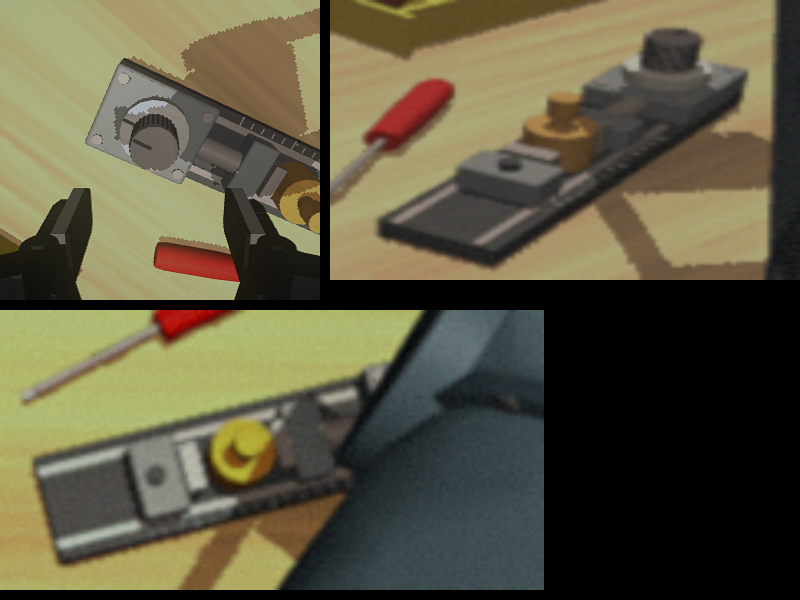

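The picture shows the weight upright and centred in the gap, with the cap's top in the wrist view at about (255,208).

```bash
python3 - <<'E'
from h import *
c=np.load('c5.npy',allow_pickle=True).item()
a=cv2.imread('pics/w5.png'); g=cv2.GaussianBlur(cv2.cvtColor(a,cv2.COLOR_BGR2GRAY),(0,0),1)
ci=cv2.HoughCircles(g[170:260,200:310],cv2.HOUGH_GRADIENT_ALT,1,10,param1=100,param2=.6,minRadius=15,maxRadius=45); print(ci)
print(ray(c,255,208,.084)); 
if ci is not None:
  for k in ci[0]: print(k+[200,170,0], [ray(c,k[0]+200,k[1]+170,z).round(4) for z in (.084,.052)])
go([*cap,.055])
E
```

```text
[[[56.       39.       24.84108 ]
  [54.       23.       36.209312]
  [54.       23.       21.702991]]]
[ 0.58509967 -0.24943266  0.084     ]
[256.         209.          24.84107971] [array([ 0.5852, -0.2485,  0.084 ]), array([ 0.5947, -0.2409,  0.052 ])]
[254.         193.          36.20931244] [array([ 0.5777, -0.2564,  0.084 ]), array([ 0.5859, -0.2499,  0.052 ])]
[254.         193.          21.70299149] [array([ 0.5777, -0.2564,  0.084 ]), array([ 0.5859, -0.2499,  0.052 ])]
t 13.7 pos [ 0.5854 -0.2479  0.1491] yaw_y 129.73 tilt [-0.0002  0.0001] shift mm [-0.5 -0.4 94.1] open 0.6990086331764727
```

Emit:
servo_tool(commands="0 0 0 0.3 -0.5 25 0.7; 0 0 0 0 0 30 0.7; 0 0 0 0 0 25 0.7; 0 0 0 0 0 12 0.7; 0 0 0 0 0 0 0.7")

```text
time_s: 14.32
eef_pos: [0.5851, -0.2481, 0.0566]
eef_rot: [-0.0, -0.34, 0.94, 0.001]
wrist_force: [-0.3, -0.3, -0.7]
opening: 0.7
grasp_force: 0.0
```

Emit:
servo_tool(commands="0 0 0 0 0 0 0.7; 0 0 0 0 0 0.5 0.6")

```text
time_s: 14.58
eef_pos: [0.5864, -0.2489, 0.0582]
eef_rot: [0.001, -0.341, 0.94, -0.001]
wrist_force: [0.3, -0.4, 0.6]
opening: 0.598
grasp_force: 0.0
```

Emit:
servo_tool(commands="0 0 0 0 0 0.5 0.5; 0 0 0 0 0 0 0.2; 0 0 0 0 0 0 0.1; 0 0 0 0 0 0 0.1; 0 0 0 0 0 0 0.1")

```text
time_s: 15.2
eef_pos: [0.5868, -0.2496, 0.0575]
eef_rot: [0.001, -0.341, 0.94, -0.002]
wrist_force: [3.4, -4.7, 2.1]
opening: 0.349
grasp_force: 60.0
```

```bash
cat >> h.py <<'E'
def st():
    o=get_obs();R=Rt(o);print('t',o['time_s'],'pos',o['eef_pos'].round(4),'yaw',np.degrees(np.arctan2(R[1,1],R[0,1])).round(2),'F',o['wrist_force'].round(2),'T',o['torque'].round(3),'eff6',o['joint_efforts'][5].round(3),'q6',o['q'][5].round(4),'grip',round(float(o['grasp_force']),1),round(float(o['opening']),3))
E
python3 -c "
from h import *
st()"
```

```text
t 15.2 pos [ 0.5868 -0.2496  0.0575] yaw 129.82 F [ 3.35 -4.66  2.1 ] T [-0.645 -0.461  0.079] eff6 0.017 q6 -2.8535 grip 60.0 0.349
```

Emit:
servo_tool(commands="0 0 0.13 0 0 0 0.1; 0 0 0.13 0 0 0 0.1; 0 0 0.13 0 0 0 0.1; 0 0 0.13 0 0 0 0.1; 0 0 0.13 0 0 0 0.1")

```text
time_s: 15.82
eef_pos: [0.5869, -0.2499, 0.0575]
eef_rot: [0.002, -0.021, 1.0, -0.001]
wrist_force: [3.7, -6.5, 2.5]
opening: 0.354
grasp_force: 60.0
```

```bash
python3 -c "
from h import *
st()"
```

```text
t 15.825 pos [ 0.5869 -0.2499  0.0575] yaw 92.35 F [ 3.66 -6.5   2.52] T [-0.716 -0.574  0.116] eff6 -1.199 q6 -2.1994 grip 60.0 0.354
```

Emit:
servo_tool(commands="0 0 0.13 0 0 0 0.1; 0 0 0.13 0 0 0 0.1; 0 0 0.13 0 0 0 0.1; 0 0 0.13 0 0 0 0.1; 0 0 0.1 0 0 0 0.1")

```text
time_s: 16.45
eef_pos: [0.5869, -0.2501, 0.0575]
eef_rot: [0.002, 0.285, 0.958, -0.001]
wrist_force: [3.6, -6.2, 3.2]
opening: 0.358
grasp_force: 59.9
```

```bash
python3 -c "
from h import *
st()
w,c=snap('side','s6')
a=cv2.imread('pics/s5.png').astype(int);d=np.abs(a-w.astype(int)).sum(2)
# jaw edge along gauge axis in side view
for s in (.100,.1068,.115,.130): print(s,proj(c,[*(cap+s*ax),.046]))
print(calibration('wrist')['t'])
"
```

```text
t 16.45 pos [ 0.5869 -0.2501  0.0575] yaw 56.86 F [ 3.62 -6.21  3.16] T [-0.934 -0.558  0.151] eff6 -0.754 q6 -1.5801 grip 59.9 0.358
0.1 [302.79434594 175.74129878]
0.1068 [301.30956535 177.08046995]
0.115 [299.49904323 178.71344343]
0.13 [296.12909315 181.75293606]
[-0.11543881 -0.58187949  0.01718803]
```

Emit:
servo_tool(commands="0 0 0.11 0 0 0 0.1")

```text
time_s: 16.62
eef_pos: [0.5869, -0.2501, 0.0575]
eef_rot: [0.002, 0.337, 0.942, -0.001]
wrist_force: [3.2, -6.3, 2.1]
opening: 0.354
grasp_force: 60.0
```

```bash
python3 -c "
from h import *
st()"
```

```text
t 16.625 pos [ 0.5869 -0.2501  0.0575] yaw 50.62 F [ 3.2  -6.32  2.11] T [-1.01  -0.533  0.192] eff6 -1.346 q6 -1.471 grip 60.0 0.354
```

Emit:
servo_tool(commands="0 0 0.11 0 0 0 0.1")

```text
time_s: 16.75
eef_pos: [0.5869, -0.2502, 0.0575]
eef_rot: [0.002, 0.389, 0.921, -0.001]
wrist_force: [3.3, -6.2, 2.6]
opening: 0.355
grasp_force: 60.0
```

```bash
python3 -c "
from h import *
st()"
```

```text
t 16.75 pos [ 0.5869 -0.2502  0.0575] yaw 44.26 F [ 3.26 -6.17  2.6 ] T [-0.979 -0.544  0.151] eff6 -0.999 q6 -1.3601 grip 60.0 0.355
```

Emit:
servo_tool(commands="0 0 0.11 0 0 0 0.1")

```text
time_s: 16.88
eef_pos: [0.5868, -0.2502, 0.0575]
eef_rot: [0.002, 0.439, 0.899, -0.001]
wrist_force: [3.6, -6.3, 1.8]
opening: 0.357
grasp_force: 60.0
```

```bash
python3 -c "
from h import *
st()
im,c=snap('wrist','w6'); np.save('c6.npy',c,allow_pickle=True)
for s in (.0975,.107,.115,.134,.1544): print(s,proj(c,[*(cap+s*ax),.046]).round(1), proj(c,[*(cap+s*ax+.0125*lx),.046]).round(1))
def prof(im,c,lat,z):
    S=np.arange(.085,.16,.001); P=[proj(c,[*(cap+s*ax+lat*lx),z]) for s in S]
    return [(int(round(s*1000)),int(im[int(round(v)),int(round(u))].sum()/3) if 0<=u<511.4 and 0<=v<383.4 else -1) for s,(u,v) in zip(S,P)]
print(prof(im,c,-.0125,.046)); print(prof(im,c,.0125,.046))
c5=np.load('c5.npy',allow_pickle=True).item(); print(prof(cv2.imread('pics/w5.png'),c5,.0125,.046))
"
```

```text
t 16.875 pos [ 0.5868 -0.2502  0.0575] yaw 37.95 F [ 3.61 -6.33  1.75] T [-0.939 -0.551  0.121] eff6 -0.989 q6 -1.2501 grip 60.0 0.357
0.0975 [352.9  50.9] [379.3  63.9]
0.107 [364.2  27.7] [391.   41.2]
0.115 [374.1   7.5] [401.2  21.4]
0.134 [398.9 -43.4] [426.8 -28.3]
0.1544 [ 428. -103.] [456.8 -86.5]
[(85, 105), (86, 106), (87, 106), (88, 106), (89, 106), (90, 106), (91, 105), (92, 106), (93, 106), (94, 99), (95, 89), (96, 52), (97, 99), (98, 120), (99, 120), (100, 119), (101, 118), (102, 117), (103, 118), (104, 119), (105, 122), (106, 45), (107, 50), (108, 47), (109, 49), (110, 51), (111, 52), (112, 49), (113, -1), (114, -1), (115, -1), (116, -1), (117, -1), (118, -1), (119, -1), (120, -1), (121, -1), (122, -1), (123, -1), (124, -1), (125, -1), (126, -1), (127, -1), (128, -1), (129, -1), (130, -1), (131, -1), (132, -1), (133, -1), (134, -1), (135, -1), (136, -1), (137, -1), (138, -1), (139, -1), (140, -1), (141, -1), (142, -1), (143, -1), (144, -1), (145, -1), (146, -1), (147, -1), (148, -1), (149, -1), (150, -1), (151, -1), (152, -1), (153, -1), (154, -1), (155, -1), (156, -1)
[... 1033 characters left out ...]
100, 149), (101, 146), (102, 145), (103, 142), (104, 144), (105, 144), (106, 135), (107, 146), (108, 144), (109, 92), (110, 68), (111, 49), (112, 49), (113, 54), (114, 60), (115, 98), (116, 132), (117, 129), (118, 128), (119, 127), (120, 126), (121, 128), (122, 126), (123, 127), (124, 127), (125, 127), (126, 126), (127, 126), (128, 126), (129, 127), (130, 125), (131, 126), (132, 127), (133, 126), (134, 86), (135, 49), (136, 52), (137, 53), (138, 55), (139, 55), (140, 56), (141, 56), (142, 56), (143, 49), (144, 85), (145, 136), (146, 129), (147, 128), (148, 127), (149, 128), (150, 127), (151, 127), (152, 128), (153, 126), (154, 128), (155, 127), (156, 127), (157, 127), (158, 126), (159, 127)]
```

The jaw's edge is still at s≈0.106, so the drive is still in its play and at least 1.4 rad more is safe.

Emit:
servo_tool(commands="0 0 0.13 0 0 0 0.1; 0 0 0.13 0 0 0 0.1; 0 0 0.13 0 0 0 0.1; 0 0 0.13 0 0 0 0.1; 0 0 0.13 0 0 0 0.1")

```text
time_s: 17.55
eef_pos: [0.5866, -0.2504, 0.0575]
eef_rot: [0.002, 0.703, 0.711, -0.0]
wrist_force: [2.3, -6.9, 3.0]
opening: 0.354
grasp_force: 60.0
```

Emit:
servo_tool(commands="0 0 0.13 0 0 0 0.1; 0 0 0.13 0 0 0 0.1; 0 0 0.13 0 0 0 0.1; 0 0 0.13 0 0 0 0.1; 0 0 0.13 0 0 0 0.1")

```text
time_s: 18.18
eef_pos: [0.5864, -0.2503, 0.0575]
eef_rot: [0.002, 0.893, 0.45, 0.0]
wrist_force: [1.5, -6.1, 4.0]
opening: 0.357
grasp_force: 60.1
```

```bash
cat >> h.py <<'E'
def prof(im,c,lat,z,a=.085,b=.13):
    S=np.arange(a,b,.001); P=[proj(c,[*(cap+s*ax+lat*lx),z]) for s in S]
    return [(int(round(s*1000)),int(im[int(round(v)),int(round(u))].sum()/3)) for s,(u,v) in zip(S,P) if 0<=u<511.4 and 0<=v<383.4]
E
python3 -c "
from h import *
st()
im,c=snap('wrist','w7')
for l in (-.0125,0,.0125): print(prof(im,c,l,.046))
for i in range(3): camera('top'); st()
"
```

```text
t 18.175 pos [ 0.5864 -0.2503  0.0575] yaw -36.56 F [ 1.53 -6.11  3.97] T [-1.104 -0.207  0.262] eff6 -1.152 q6 0.0505 grip 60.1 0.357
[(85, 99), (86, 100), (87, 98), (88, 99), (89, 101), (90, 99), (91, 100), (92, 99), (93, 98), (94, 98), (95, 99), (96, 95), (97, 104), (98, 52), (99, 77), (100, 109), (101, 107), (102, 105), (103, 108), (104, 104), (105, 105), (106, 103), (107, 105), (108, 105), (109, 103), (110, 104), (111, 104), (112, 104), (113, 105), (114, 49), (115, 74), (116, 96), (117, 97), (118, 97), (119, 103), (120, 95), (121, 140), (122, 140), (123, 140), (124, 139), (125, 139), (126, 139), (127, 139), (128, 140), (129, 139)]
[(85, 99), (86, 98), (87, 98), (88, 99), (89, 99), (90, 97), (91, 99), (92, 99), (93, 97), (94, 98), (95, 98), (96, 96), (97, 50), (98, 55), (99, 75), (100, 110), (101, 110), (102, 110), (103, 109), (104, 107), (105, 107), (106, 106), (107, 106), (108, 107), (109, 57), (110, 60), (111, 58), (112, 65), (113, 144), (114, 142), (115, 141), (116, 142), (117, 141), (118, 142), (119, 142), (120, 141), (121, 141), (122, 141), (123, 140), (124, 141), (125, 140
[... 251 characters left out ...]
04, 165), (105, 164), (106, 164), (107, 164), (108, 159), (109, 61), (110, 63), (111, 61), (112, 63), (113, 61), (114, 61), (115, 60), (116, 58), (117, 59), (118, 59), (119, 78), (120, 143), (121, 140), (122, 140), (123, 141), (124, 139), (125, 139), (126, 139), (127, 138), (128, 138), (129, 138)]
t 18.275 pos [ 0.5864 -0.2504  0.0575] yaw -36.49 F [ 0.92 -6.36  3.  ] T [-1.107 -0.253  0.109] eff6 1.019 q6 0.0493 grip 60.1 0.358
t 18.325 pos [ 0.5864 -0.2503  0.0575] yaw -36.37 F [ 1.09 -6.72  4.05] T [-1.121 -0.287  0.088] eff6 0.381 q6 0.0471 grip 60.1 0.353
t 18.375 pos [ 0.5864 -0.2503  0.0575] yaw -36.34 F [ 1.02 -7.6   2.7 ] T [-1.083 -0.243  0.052] eff6 0.158 q6 0.0466 grip 60.1 0.355
```

The jaw has moved about 2 mm, so roughly 5.5 mm (1.2 rad) remains before it squeezes.

Emit:
servo_tool(commands="0 0 0.12 0 0 0 0.1; 0 0 0.12 0 0 0 0.1; 0 0 0.12 0 0 0 0.1; 0 0 0.12 0 0 0 0.1; 0 0 0.12 0 0 0 0.1")

```text
time_s: 19.0
eef_pos: [0.5862, -0.2502, 0.0575]
eef_rot: [0.002, 0.986, 0.166, 0.001]
wrist_force: [-0.2, -6.8, 4.0]
opening: 0.36
grasp_force: 60.1
```

```bash
python3 -c "
from h import *
st()
im,c=snap('wrist','w8')
for l in (-.0125,0,.0125): print(prof(im,c,l,.046,.092,.16))
st()
"
```

```text
t 19.0 pos [ 0.5862 -0.2502  0.0575] yaw -70.91 F [-0.18 -6.83  4.02] T [-1.019 -0.164  0.23 ] eff6 -1.047 q6 0.6501 grip 60.1 0.36
[(92, 88), (93, 89), (94, 91), (95, 89), (96, 87), (97, 91), (98, 55), (99, 52), (100, 48), (101, 66), (102, 96), (103, 96), (104, 98), (105, 96), (106, 96), (107, 94), (108, 94), (109, 94), (110, 96), (111, 54), (112, 53), (113, 54), (114, 129), (115, 54), (116, 49), (117, 46), (118, 48), (119, 44), (120, 120), (121, 132), (122, 130), (123, 129), (124, 129), (125, 130)]
[(92, 86), (93, 88), (94, 86), (95, 88), (96, 87), (97, 66), (98, 47), (99, 48), (100, 50), (101, 52), (102, 87), (103, 98), (104, 97), (105, 97), (106, 96), (107, 93), (108, 90), (109, 150), (110, 153), (111, 76), (112, 52), (113, 52), (114, 53), (115, 55), (116, 53), (117, 67), (118, 133), (119, 131), (120, 132), (121, 131), (122, 131), (123, 131)]
[(92, 88), (93, 87), (94, 88), (95, 89), (96, 140), (97, 124), (98, 56), (99, 59), (100, 58), (101, 76), (102, 141), (103, 155), (104, 154), (105, 152), (106, 150), (107, 149), (108, 148), (109, 148), (110, 150), (111, 98), (112, 59), (113, 60), (114, 60), (115, 59), (116, 59), (117, 58), (118, 58), (119, 57), (120, 58), (121, 59), (122, 57)]
t 19.05 pos [ 0.5862 -0.2502  0.0575] yaw -71.21 F [-0.22 -6.01  4.59] T [-1.096 -0.112  0.133] eff6 -0.093 q6 0.6553 grip 60.2 0.35
```

Emit:
servo_tool(commands="0 0 0.1 0 0 0 0.1")

```text
time_s: 19.18
eef_pos: [0.5862, -0.2502, 0.0575]
eef_rot: [0.002, 0.993, 0.117, 0.001]
wrist_force: [0.2, -5.7, 4.8]
opening: 0.35
grasp_force: 60.2
```

```bash
python3 -c "
from h import *
st()"
```

```text
t 19.175 pos [ 0.5862 -0.2502  0.0575] yaw -76.56 F [ 0.19 -5.72  4.8 ] T [-1.004 -0.072  0.187] eff6 -1.128 q6 0.7487 grip 60.2 0.35
```

Emit:
servo_tool(commands="0 0 0.1 0 0 0 0.1")

```text
time_s: 19.3
eef_pos: [0.5862, -0.2501, 0.0575]
eef_rot: [0.002, 0.998, 0.067, 0.001]
wrist_force: [0.3, -5.7, 4.7]
opening: 0.353
grasp_force: 60.2
```

```bash
python3 -c "
from h import *
st()"
```

```text
t 19.3 pos [ 0.5862 -0.2501  0.0575] yaw -82.33 F [ 0.27 -5.71  4.75] T [-0.992 -0.083  0.194] eff6 -0.844 q6 0.8495 grip 60.2 0.353
```

Emit:
servo_tool(commands="0 0 0.1 0 0 0 0.1")

```text
time_s: 19.42
eef_pos: [0.5861, -0.2501, 0.0575]
eef_rot: [0.002, 1.0, 0.017, 0.001]
wrist_force: [0.8, -5.1, 4.3]
opening: 0.355
grasp_force: 60.2
```

```bash
python3 -c "
from h import *
st()
im,c=snap('wrist','w9')
for l in (0,.0125): print(prof(im,c,l,.046,.096,.135))
"
```

```text
t 19.425 pos [ 0.5861 -0.2501  0.0575] yaw -88.06 F [ 0.77 -5.08  4.32] T [-1.002 -0.042  0.214] eff6 -0.835 q6 0.9495 grip 60.2 0.355
[(96, 84), (97, 62), (98, 46), (99, 45), (100, 49), (101, 47), (102, 55), (103, 86), (104, 94), (105, 95), (106, 93), (107, 91), (108, 88), (109, 83), (110, 143), (111, 144), (112, 89), (113, 52), (114, 53), (115, 50), (116, 54), (117, 53), (118, 54), (119, 53), (120, 67), (121, 129), (122, 126), (123, 127), (124, 126), (125, 126), (126, 124), (127, 126), (128, 126), (129, 125), (130, 125), (131, 125), (132, 125), (133, 126), (134, 126), (135, 131)]
[(96, 137), (97, 122), (98, 55), (99, 59), (100, 57), (101, 55), (102, 51), (103, 129), (104, 152), (105, 150), (106, 148), (107, 146), (108, 144), (109, 143), (110, 143), (111, 145), (112, 94), (113, 58), (114, 58), (115, 59), (116, 59), (117, 59), (118, 57), (119, 57), (120, 59), (121, 58), (122, 55), (123, 57), (124, 58), (125, 57), (126, 54), (127, 63), (128, 128), (129, 126), (130, 125)]
```

Emit:
servo_tool(commands="0 0 0.09 0 0 0 0.1")

```text
time_s: 19.6
eef_pos: [0.5862, -0.2501, 0.0575]
eef_rot: [0.002, 1.0, -0.028, 0.001]
wrist_force: [0.1, -5.4, 4.9]
opening: 0.357
grasp_force: 60.2
```

```bash
python3 -c "
from h import *
st()"
```

```text
t 19.6 pos [ 0.5862 -0.2501  0.0575] yaw -93.15 F [ 0.09 -5.42  4.85] T [-1.015 -0.068  0.242] eff6 -1.001 q6 1.0384 grip 60.2 0.357
```

Emit:
servo_tool(commands="0 0 0.09 0 0 0 0.1")

```text
time_s: 19.73
eef_pos: [0.5861, -0.25, 0.0575]
eef_rot: [0.001, 0.997, -0.073, 0.001]
wrist_force: [-0.0, -5.4, 4.1]
opening: 0.354
grasp_force: 60.2
```

```bash
python3 -c "
from h import *
st()"
```

```text
t 19.725 pos [ 0.5861 -0.25    0.0575] yaw -98.35 F [-0.   -5.38  4.09] T [-0.95   0.027  0.212] eff6 -0.737 q6 1.1292 grip 60.2 0.354
```

Emit:
servo_tool(commands="0 0 0.09 0 0 0 0.1")

```text
time_s: 19.85
eef_pos: [0.5861, -0.25, 0.0575]
eef_rot: [0.001, 0.993, -0.118, 0.001]
wrist_force: [0.5, -5.6, 5.0]
opening: 0.355
grasp_force: 60.2
```

```bash
python3 -c "
from h import *
st()"
```

```text
t 19.85 pos [ 0.5861 -0.25    0.0575] yaw -103.51 F [ 0.54 -5.56  5.05] T [-1.002  0.015  0.236] eff6 -0.713 q6 1.2192 grip 60.2 0.355
```

Emit:
servo_tool(commands="0 0 0.08 0 0 0 0.1")

```text
time_s: 19.98
eef_pos: [0.5861, -0.25, 0.0575]
eef_rot: [0.001, 0.988, -0.157, 0.001]
wrist_force: [0.9, -4.8, 4.8]
opening: 0.35
grasp_force: 60.3
```

```bash
python3 -c "
from h import *
st()"
```

```text
t 19.975 pos [ 0.5861 -0.25    0.0575] yaw -108.08 F [ 0.93 -4.82  4.77] T [-0.976  0.013  0.267] eff6 -0.54 q6 1.2989 grip 60.3 0.35
```

Emit:
servo_tool(commands="0 0 0.08 0 0 0 0.1")

```text
time_s: 20.1
eef_pos: [0.5861, -0.2499, 0.0575]
eef_rot: [0.001, 0.981, -0.196, 0.001]
wrist_force: [0.5, -3.9, 4.5]
opening: 0.354
grasp_force: 60.3
```

```bash
python3 -c "
from h import *
st()"
```

```text
t 20.1 pos [ 0.5861 -0.2499  0.0575] yaw -112.66 F [ 0.47 -3.89  4.51] T [-0.95   0.06   0.083] eff6 -0.735 q6 1.3789 grip 60.3 0.354
```

Emit:
servo_tool(commands="0 0 0.08 0 0 0 0.1")

```text
time_s: 20.23
eef_pos: [0.5861, -0.2499, 0.0575]
eef_rot: [0.001, 0.972, -0.236, 0.001]
wrist_force: [0.4, -4.4, 5.2]
opening: 0.352
grasp_force: 60.3
```

```bash
python3 -c "
from h import *
st()
im,c=snap('wrist','w10')
for l in (0,.0125): print(prof(im,c,l,.046,.098,.16))
st()
"
```

```text
t 20.225 pos [ 0.5861 -0.2499  0.0575] yaw -117.27 F [ 0.42 -4.45  5.16] T [-0.92   0.031 -0.111] eff6 -0.959 q6 1.4593 grip 60.3 0.352
[(98, 20), (99, 24), (100, 18), (101, 19), (102, 22), (103, 19), (104, 16), (105, 13), (106, 13), (107, 13), (108, 16), (109, 2), (110, 15), (111, 14), (112, 13), (113, 13), (114, 11), (115, 15), (116, 10), (117, 10), (118, 12), (119, 9), (120, 8), (121, 10), (122, 14), (123, 14), (124, 15), (125, 15), (126, 11), (127, 11)]
[(98, 17), (99, 17), (100, 20), (101, 20), (102, 15), (103, 21), (104, 20), (105, 18), (106, 14), (107, 16), (108, 18), (109, 12), (110, 14), (111, 20), (112, 13), (113, 13), (114, 18), (115, 17), (116, 16), (117, 14), (118, 17), (119, 16), (120, 17), (121, 19), (122, 16), (123, 18), (124, 14), (125, 15), (126, 19), (127, 12), (128, 15), (129, 16), (130, 18), (131, 13), (132, 17), (133, 15), (134, 16), (135, 19), (136, 16), (137, 12), (138, 20), (139, 19), (140, 14), (141, 15)]
t 20.275 pos [ 0.5862 -0.2499  0.0575] yaw -117.46 F [ 1.06 -5.69  5.47] T [-1.031  0.036 -0.163] eff6 -0.27 q6 1.4625 grip 60.3 0.356
```

Torque climbed to 0.27 and then fell to −0.11. That is the first click, so I stop turning, release and rise.

Emit:
servo_tool(commands="0 0 0 0 0 0 0.5; 0 0 0 0 0 0 0.7; 0 0 0 0 0 0 0.7; 0 0 0 0 0 -10 0.7; 0 0 0 0 0 -30 0.7")

```text
time_s: 20.9
eef_pos: [0.5842, -0.2474, 0.0952]
eef_rot: [-0.001, 0.972, -0.234, -0.002]
wrist_force: [0.4, -0.6, -0.2]
opening: 0.702
grasp_force: 0.0
```

Emit:
servo_tool(commands="0 0 0 0 0 -35 0.7; 0 0 0 0 0 -35 0.7; 0 0 0 0 0 -35 0.7; 0 0 0 0 0 -20 0.7; 0 0 0 0 0 0 0.7")

```text
time_s: 21.52
eef_pos: [0.5864, -0.2488, 0.2232]
eef_rot: [0.001, 0.972, -0.234, 0.002]
wrist_force: [0.2, 0.2, 0.2]
opening: 0.698
grasp_force: 0.0
```

```bash
python3 - <<'E'
from h import *
st()
w,c=snap('wrist','w11'); t,ct=snap('top','top11'); s,cs=snap('side','s11')
print(proj(c,[*cap,.084]),proj(c,[*(cap+.134*ax),.04]))
H=np.zeros((600,800,3),np.uint8)
H[:384,:512]=w
H[:190,512:800]=cv2.resize(s[135:230,230:374],(288,190))
x,y=[int(v) for v in proj(c,[*cap,.07])]; k=w[max(0,y-40):y+40,max(0,x-40):x+40]
H[200:488,512:800]=cv2.resize(k,(288,288),interpolation=cv2.INTER_CUBIC)
H[390:596,:400]=cv2.resize(t[145:230,255:420],(400,206))
cv2.imwrite('pics/m11.png',H)
E
```

```text
t 21.525 pos [ 0.5864 -0.2488  0.2232] yaw -117.1 F [0.22 0.24 0.24] T [-0.01  -0.011  0.001] eff6 -0.001 q6 1.4565 grip 0.0 0.698
[257.53521466 179.98092966] [161.68817037 249.75773134]
```

View pics/m11.png

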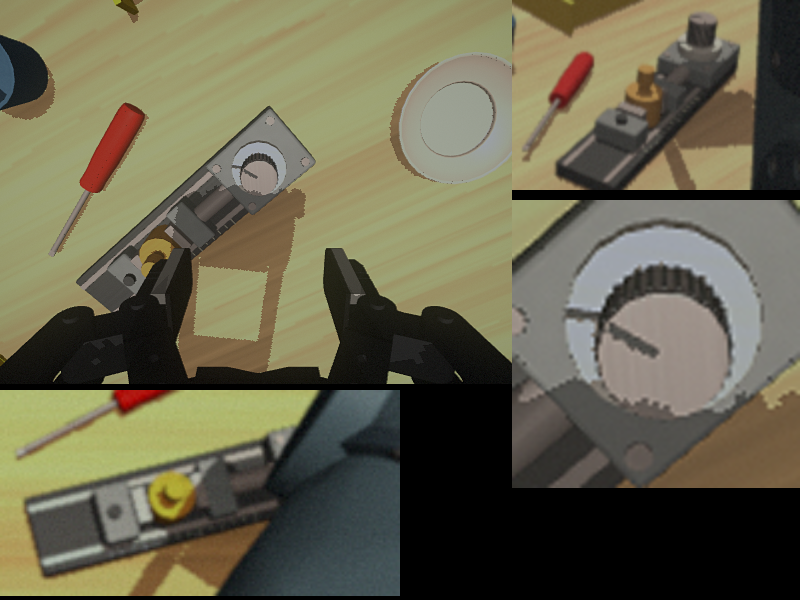

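The weight stands upright and held between the faces. The cap mark leads the drum mark by about 23°, which is exactly one click. Handing in.

```bash
python3 -c "
from bench import *
print(hand_in())"
```

```text
the job is handed in; nothing more can be done
None
```

The job is handed in: the largest weight stands upright in the gauge, closed with the cap to a single click (wrist torque and the mark offset both show one), and I didn't touch the other two weights.

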